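# Check the lift fan and clip on its guard

### The arm

A 7-joint arm with a two-finger parallel gripper is mounted at the origin on the work surface. World frame = base frame: x ahead of the robot, y to its left, z up, the work surface at z = 0. Lengths are in m, angles in rad, forces in N, time in s.
With the tool pointing down it reaches from about 0.35 to 0.9 m from the base axis. Payload 19.9 kg.
Tool frame: the origin (TCP) lies midway between the tips of the shut fingers; the grasp point (between the pads) lies 19 mm behind it (arm.tcp_to_grasp is the distance from the TCP to the grasp point, in m); z points along the fingers, y is the line along which they close (so a half turn about z gives the same grasp; the last joint's range is limited). The gripper opens to 85 mm and grips with 20 to 120 N. Pads are 22 mm wide; open, the fingers measure 114 mm over their backs; the gripper's body (76 mm by 85 mm) begins 54 mm behind the grasp point. The pads swing forward as they close: fully open they stand 13 mm farther back than shut.
Start: joints at [1.27, 0.417, -0.01, 1.614, 0.005, 1.111, -0.053], TCP at [0.16, -0.604, 0.231] pointing down, gripper open.
Joint ranges: [-2.81, 2.81], [-0.39, 2.02], [-1.27, 1.25], [0.06, 2.57], [-1.19, 4.33], [0.19, 2], [-2.82, 2.82]. Speed limits (rad/s): [1.89, 1.89, 2.39, 2.39, 3.01, 3.01, 3.01].

### API

Orientations are given as [roll, pitch, yaw] about the fixed x, y, z axes, in that order (R = Rz(yaw) Ry(pitch) Rx(roll)).
In Python, from station import arm gives the robot as it stands.
- The arm moves only by the tool move_arm, never from a script. Its argument "plan" is a list of rows, each a list of 7 numbers: the shift along the world's x, y, z scaled (see below), then the turn, a rotation vector about the world's x, y, z scaled (see below), then the gripper command: -1 is fully open, 1 is shut, values between are in proportion. A call has 1 to 20 rows; each row shifts and turns the commanded pose from where the row before left it; what a row does not reach is not made up. The controller multiplies each number of a shift by 20 cm and each number of a turn by 0.5 rad. A row lasts 1/12 s, in which the tool goes at most 41.7 mm and 7.16 degrees, less where a joint would pass 70% of its speed; a pose out of reach is approached as far as the arm can. A call with a number of a shift or a turn outside -1 to 1 is refused whole. A call with a gripper value outside its range is refused whole. The fingers move at their own pace and stop on an object; "grip_force" is the grip in N (left out, the last holds). Time passes only in rows, so rows that do not move let the fingers close. It gives the time, the measured TCP pose, the force, the opening and the grip force at its end, in the units of the state.
- arm.observe(): the state, without advancing time (a new reading comes with each control period).
- arm.snapshot(name): name is "scene" or "side" or "wrist"; returns a dict with "image" (480x640x3 uint8, blue, green, red), "camera_matrix" (3x3 intrinsics, pixels), "R" (3x3) and "t" (3): a world point X has camera coordinates R X + t; the wrist camera has in their place "mount" (4x4, takes a point from camera to tool coordinates, whose origin is the TCP and whose axes are the flange's). Camera axes: x right, y down, z forward; pixel columns grow to the right and rows downward; lengths in m; the calibration is good to about 2 mm. The wrist camera is an equidistant fisheye: a pixel r from the principal point sees the ray r / f radians off the axis. A picture is of the moment at which its call begins: read the wrist's pose just before it. There is no depth.
- arm.finish_job(): hands the job in; it is judged then, once.
The state is a dict: "time": time; "qpos": joint angles; "joint_velocities": joint speeds; "effort": joint torques, N m; "tcp_pos": TCP position; "tcp_rot": TCP orientation; "wrist_force": force on the tool from outside, world axes, zero at the start; "torque": the same for the moment, N m; "width": opening from 0.0 (shut) to 1.0 (fully open); "grasp_force": force on a finger pad.
Only numpy, scipy, OpenCV 4.12 (cv2) and the standard library are available. Lean on these libraries where they do the work, as an engineer would, in place of code of your own. Each camera call takes 0.05 s, during which the arm holds its last target. There are 200 camera calls.

### The job

Before the model hovercraft goes out, turn its lift fan by hand through at least one full turn, clockwise seen from above, to check that the blades clear the duct all the way round. Then set the round intake guard, legs down, over the duct and press it home until all three clip tabs have snapped under the duct's lip, and leave it sitting flat there with nothing else on the bench disturbed.

Things in the scene. Friction and masses are not known exactly. Their poses are not given: they have to be found in the camera images.
- hovercraft: Model hovercraft, plywood deck, 620 mm long, 336 wide, on two wooden blocks; it does not move when pushed. Origin on the bench under the lift fan's axis, 165 mm behind the bow; z up, y to the bow. Deck 95 mm above the bench. Behind the fan (-y): cabin, front 165 mm from that axis, top 168 mm above the bench; tall thrust duct 345 to 460 mm from it, top 283 mm up
- duct_mouth (a point): Centre of the mouth of the lift fan's duct, on the fan's axis, level with the duct's top edge, 135 mm above the bench. The duct is an aluminium tube standing 40 mm out of the deck, 160 mm across inside. A lip 176 mm across and 8 mm high runs round its top outside edge; below the lip the tube is 166 mm across. Axes as the hovercraft's
- fan_blade (a point): Mid-chord point on one of the lift fan's three equal white blades (120 degrees apart), 70 mm from the axis, 34 mm below the duct's top edge. Blades run from the 42 mm hub to 75 mm from the axis, 27 mm wide seen from above, pitched, lying 22 to 46 mm below the duct's top edge. Hub top 15 mm, motor struts 75 mm below that edge
- lift_fan (a joint): Angle of the lift fan in rad, growing as it turns clockwise seen from above; endless, not wrapped, 6.283 a turn; starts anywhere from 0 to 2. It stays where it is left. Turning it takes about 0.03 N m: a 0.6 N push on a blade, 55 mm from the axis
- guard_knob (a point): Centre, half-way up, of the upright lifting knob (cylinder, 36 mm across, 36 high) in the middle of the loose black intake guard, a round spoked plastic grille 196 mm across, 6 thick, about 120 g. The spokes round the knob's foot are 18 mm below this point, the grille's underside 24, its feet on the bench 50. z up, along the knob. Any turn of the guard about z fits
- guard_tab0 (a joint): Outward deflection (rad) of a sprung clip tab, 16 mm wide, hanging 28 mm down at the guard's rim on its x axis, with a 3 mm inward barb: 0 at rest and once snapped under the lip, about 0.2 while the barb rides over the lip. Going on, the barbs meet the lip 16 mm before the guard is seated, take about 10 to 15 N in all to spread until 10 mm before, then ride down the lip and snap in at 2 mm
- guard_tab1 (a joint): The same for the tab 120 degrees on, counter-clockwise from above. Between the tabs three rigid legs hang from the rim, on which the guard stands on the bench; they fit outside the duct's lip with 2.5 mm play, flared at the feet as a guide. When the guard is seated, its underside on the duct's top edge, guard_knob is 24 mm above duct_mouth
- guard_tab2 (a joint): The same for the tab 240 degrees on
- can: Unmarked aluminium drinks can standing on the bench, 66 mm across, 122 mm high; origin at the centre of its underside. Leave alone
- spanner: Steel spanner 190 mm long lying on the bench along its x axis; origin on the bench at its middle. Leave alone
- tape_roll: Roll of masking tape lying flat on the bench, 110 mm across, 50 mm high; origin at the centre of its underside. Leave alone

How it is judged:
On the way, in this order (a step that is already met when the one before it is completed fails the run):
1. with the guard still off the duct, the fan has come round clockwise through a full turn (up to 10 degrees short is accepted) (distance of fan_blade from where it was at the start of the episode below 0.012 m and value of joint lift_fan above 4.5 rad and distance between guard_knob and duct_mouth above 0.1 m), for 0.03 s.
2. the guard is pressed home: seated on the duct while the robot is still pressing or holding it, not dropped on (horizontal distance between guard_knob and duct_mouth below 0.005 m and z of guard_knob in the frame of duct_mouth between 0.019 and 0.027 m and contact force between any of the fingers, the arm and guard above 0.5 N), for 0.03 s.
At the end, for the whole second after the job is handed in: The guard sits flat on the duct, centred within 5 mm, its grille within 2.5 mm of the duct's top edge and level within 2 degrees, all three clip tabs sprung back under the lip (deflected less than 0.08 rad), guard and fan at rest (horizontal distance between guard_knob and duct_mouth below 0.005 m and z of guard_knob in the frame of duct_mouth between 0.02 and 0.0265 m and angle between guard_knob's own z axis and vertical below 0.035 rad and value of joint each of guard_tab0, guard_tab1, guard_tab2 below 0.08 rad and linear speed of guard below 0.02 m/s and velocity of joint lift_fan between -0.2 and 0.2 rad/s); the robot touches nothing.
It fails at once if the can, spanner or tape roll pushed more than 20 mm or the can tipped (distance of any of can, spanner, tape_roll from where it was at the start of the episode above 0.02 m or angle between can's own z axis and vertical above 0.3 rad).
It also fails if it takes over 72 s, if anything falls off the work surface, if the arm or the gripper's body presses on something with over 40 N, if the wrist force passes 120 N, or if a joint passes its speed limit or range.

## Working session

There is one attempt and no reset: what is moved stays moved. The work goes in short steps, Python scripts to look and compute and a tool call to move; the robot and the scene stay as the last step left them, time stands still between calls to the robot, and variables do not carry over. Pictures are saved under pics/ and viewed, at most 10 in all, crops included, and the job is handed in when it is done.

Besides the shell and the picture viewer there is one more tool, called after "Emit:" by a JSON object that holds its "api" and its "payload". move_arm: Moves the arm, as the interface text tells. Shifts and turns lie within -1 to 1; 1 stands for 20 cm of shift or 0.5 rad of turn. Its arguments: {"type":"object","properties":{"plan":{"type":"array"},"grip_force":{"type":"number"}},"required":["plan"]}

```bash
mkdir -p pics; ls
cat > h.py <<'E'
import numpy as np, cv2
from station import arm
def snap(n):
    o=arm.observe(); s=arm.snapshot(n); s['o']=o; return s
def ray(s,u,v):
    K=np.array(s['camera_matrix'])
    R=np.array(s['R']);t=np.array(s['t']); d=R.T@np.linalg.inv(K)@np.array([u,v,1.]); return -R.T@t,d
def onz(s,u,v,z):
    c,d=ray(s,u,v); return c+d*(z-c[2])/d[2]
E
python3 - <<'E'
from h import *
import pickle
for n in ('scene','side','wrist'):
    s=snap(n); cv2.imwrite(f'pics/{n}0.png',s['image']); pickle.dump(s,open(n+'.pkl','wb'))
    if n!='wrist': print(n,-np.array(s['R']).T@s['t'],np.array(s['R'])[2])
    else: print(s['mount'],s['camera_matrix'])
print(s['o'])
E
```

```text
pics
scene [1.02139248 0.97771099 0.99439713] [-0.40648264 -0.60941787 -0.68072147]
side [0.07051965 0.85770507 0.86587721] [ 0.4070746  -0.60978857 -0.68003542]
[[ 2.91525536e-05 -9.61499916e-01 -2.74805222e-01  7.04949887e-02]
 [ 9.99999989e-01  6.84930661e-05 -1.33561960e-04 -5.81006047e-04]
 [ 1.47242065e-04 -2.74805215e-01  9.61499907e-01 -1.43479603e-01]
 [ 0.00000000e+00  0.00000000e+00  0.00000000e+00  1.00000000e+00]] [[371.64829954   0.         315.50331881]
 [  0.         371.64829954 240.59989526]
 [  0.           0.           1.        ]]
{'time': 0.1, 'qpos': array([ 1.27048838,  0.41788777, -0.01032578,  1.61410406,  0.00468579,
        1.11073283, -0.0530039 ]), 'joint_velocities': array([ 4.39350215e-05, -1.28733091e-03,  1.05570259e-03, -1.55652241e-03,
       -3.98588124e-04,  1.36782890e-03, -1.43796053e-03]), 'effort': array([ 1.27213912e-03, -8.65821433e+01,  6.79854881e-01, -4.35636342e+01,
        1.91948254e-02,  4.75881287e-03, -1.31065326e-05]), 'tcp_pos': array([ 0.15988165, -0.60387527,  0.23074345]), 'tcp_rot': array([-3.14048664e+00,  6.45034152e-05,  2.58826541e-01]), 'wrist_force': array([0.4936619 , 0.1246219 , 0.30139848]), 'torque': array([ 0.00618731, -0.01115388,  0.00953212]), 'grasp_force': 0.0, 'width': 1.0010072042907863}
```

View pics/scene0.png

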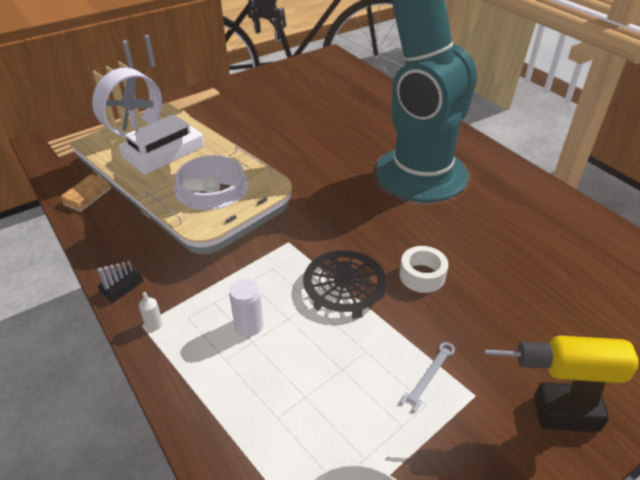

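View pics/side0.png

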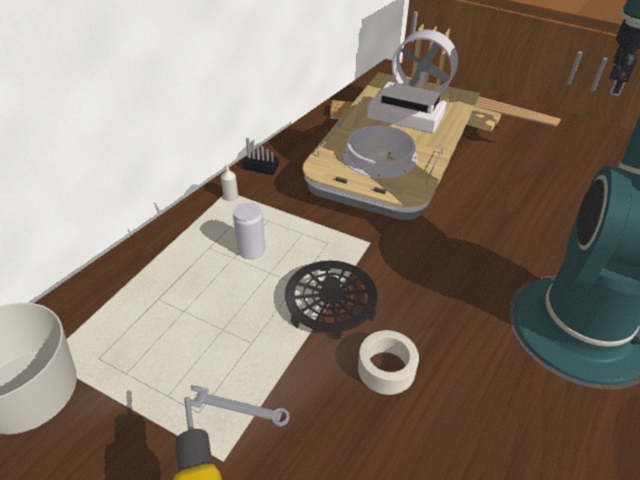

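The scene view shows the duct mouth at about (211,180) and the guard at (344,278). In the side view they are at (381,150) and (331,296). The can, tape and spanner are clear of both.

Run:
```python
from h import *
import pickle
S=pickle.load(open('scene.pkl','rb'));D=pickle.load(open('side.pkl','rb'))
P=lambda *a:print(a[0],np.round(a[1],3))
for n,a,b,z in [('duct',(211,180),(381,150),.135),('guard rim',(344,280),(331,296),.029),('knobtop',(345,268),(331,287),.068),('can top',(246,290),(248,212),.122),('tape top',(424,264),(388,358),.05),('cabin frontL',(137,168),(371,122),.11),('thrust top',(127,72),(424,33),.283),('bow',(205,245),(365,210),.09)]:
    P(n,onz(S,*a,z)); P('   side',onz(D,*b,z))
for n,p in [('sp1',(448,349)),('sp2',(408,402))]: P(n,onz(S,*p,0))
```

```text
duct [ 0.602 -0.142  0.135]
   side [ 0.576 -0.145  0.135]
guard rim [0.464 0.251 0.029]
   side [0.458 0.251 0.029]
knobtop [0.463 0.251 0.068]
   side [0.453 0.259 0.068]
can top [0.704 0.23  0.122]
   side [0.7   0.222 0.122]
tape top [0.29 0.33 0.05]
   side [0.278 0.33  0.05 ]
cabin frontL [ 0.73  -0.335  0.11 ]
   side [ 0.687 -0.286  0.11 ]
thrust top [ 0.646 -0.529  0.283]
   side [ 0.675 -0.538  0.283]
bow [0.704 0.023 0.09 ]
   side [0.511 0.032 0.09 ]
sp1 [0.382 0.519 0.   ]
sp2 [0.537 0.57  0.   ]
```

View pics/wrist0.png

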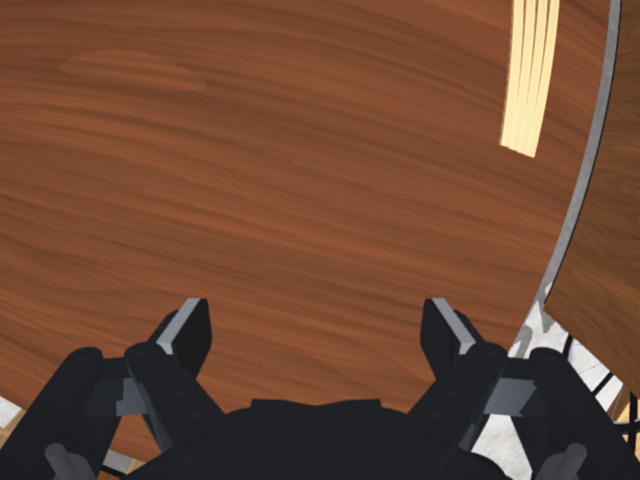

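The wrist view shows only bare bench, with the open fingers at the bottom of the frame. I'll raise the arm and move over the duct with the gripper shut.

Emit:
{"api": "move_arm", "payload": {"plan": [[0,0,0.17,0,0,0,1],[0,0,0.17,0,0,0,1],[0,0,0.17,0,0,0,1],[0.12,0.14,0,0,0,0,1],[0.12,0.14,0,0,0,0,1],[0.12,0.14,0,0,0,0,1],[0.12,0.14,0,0,0,0,1],[0.12,0.14,0,0,0,0,1],[0.12,0.14,0,0,0,0,1],[0.12,0.14,0,0,0,0,1],[0.12,0.14,0,0,0,0,1],[0.12,0.14,0,0,0,0,1],[0.12,0.14,0,0,0,0,1],[0.12,0.14,0,0,0,0,1],[0.12,0.14,0,0,0,0,1],[0.12,0.14,0,0,0,0,1],[0.12,0.14,0,0,0,0,1],[0.12,0.14,0,0,0,0,1],[0.06,0.1,0,0,0,0,1],[0,0,0,0,0,0,1]]}}

```text
time: 1.82
tcp_pos: [0.5341, -0.1589, 0.3329]
tcp_rot: [-3.14, -0.001, 0.265]
wrist_force: [0.4, 0.8, -0.2]
width: 0.0
grasp_force: 0.0
```

```bash
cat >> h.py <<'E'
from scipy.spatial.transform import Rotation as Ro
def wray(s,u,v):
    K=s['camera_matrix']; a=(u-K[0][2])/K[0][0]; b=(v-K[1][2])/K[1][1]; th=np.hypot(a,b)+1e-12
    d=np.array([np.sin(th)*a/th,np.sin(th)*b/th,np.cos(th)]); M=np.array(s['mount'])
    R=Ro.from_euler('xyz',s['o']['tcp_rot']).as_matrix()
    return R@M[:3,3]+s['o']['tcp_pos'], R@M[:3,:3]@d
def wz(s,u,v,z):
    c,d=wray(s,u,v); return c+d*(z-c[2])/d[2]
E
python3 - <<'E'
from h import *
import pickle
s=snap('wrist'); pickle.dump(s,open('w1.pkl','wb')); cv2.imwrite('pics/w1.png',s['image']); print(s['o']['tcp_pos'],s['o']['tcp_rot'],s['o']['time'])
E
```

```text
[ 0.53413625 -0.15893407  0.33294597] [-3.13966210e+00 -7.42606660e-04  2.65358527e-01] 1.8167
```

View pics/w1.png

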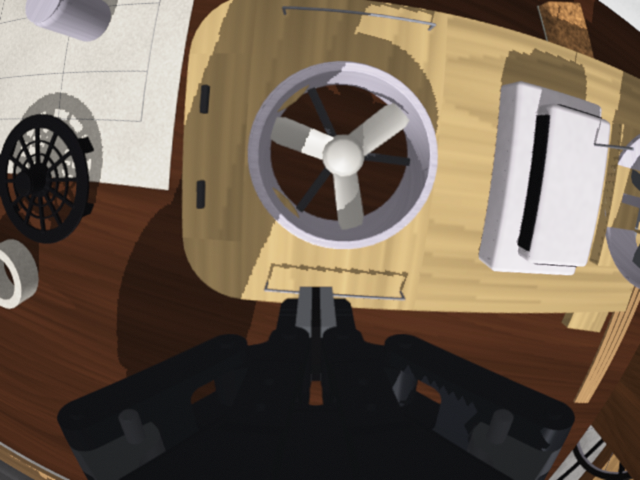

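The wrist view shows the duct centred near (343,155) with a lip radius of about 94 px. The hub is at (343,156), and the blades point to (276,132), (402,115) and (349,225). The guard is at (42,180).

```bash
cat >> h.py <<'E'
from scipy.optimize import least_squares
def circ(p):
    r=least_squares(lambda q:np.hypot(p[:,0]-q[0],p[:,1]-q[1])-q[2],[*p.mean(0)[:2],.09],loss='soft_l1',f_scale=.001); return r.x, np.abs(r.fun).mean()
E
python3 - <<'E'
from h import *
import pickle
s=pickle.load(open('w1.pkl','rb')); im=s['image'].astype(int)
m=((im[...,0]>im[...,2]-5)&(im[...,0]>60)).astype(np.uint8)
box=np.zeros_like(m); box[50:262,238:450]=1; m=cv2.morphologyEx(m*box,cv2.MORPH_OPEN,np.ones((3,3)))
n,l,st,_=cv2.connectedComponentsWithStats(m); k=1+st[1:,4].argmax(); print(st[k])
c=max(cv2.findContours((l==k).astype(np.uint8),0,1)[0],key=cv2.contourArea)
h=cv2.convexHull(c)[:,0]
p=np.array([wz(s,u,v,.135) for u,v in h]); x,r=circ(p); print('duct',x,r)
print('tip',wz(s,343,156,.12), 'guard',wz(s,42,180,.029),'knob',wz(s,38,178,.068))
for u,v in [(276,132),(402,115),(349,225)]:
    q=wz(s,u,v,.101); d=q[:2]-x[:2]; print('blade',np.round(np.hypot(*d),4),np.degrees(np.arctan2(d[1],d[0])))
E
```

```text
[  248    62   189   186 11954]
duct [ 0.59281255 -0.16899927  0.08803632] 0.0003390442295659414
tip [ 0.59159759 -0.169413    0.12      ] guard [0.46230649 0.24131025 0.029     ] knob [0.4756888  0.21622903 0.068     ]
blade 0.0694 86.459501724608
blade 0.0739 -40.732666655097454
blade 0.0742 -158.0612827812801
```

Run:
```python
from h import *
import pickle
out=[]
for n in ('scene','side'):
    s=pickle.load(open(n+'.pkl','rb')); im=s['image'].copy()
    a=np.linspace(0,6.283,60)
    for c,r,z,col in [((.593,-.169),.088,.135,(0,0,255)),((.46,.251),.098,.029,(0,255,0))]:
        P=np.c_[c[0]+r*np.cos(a),c[1]+r*np.sin(a),0*a+z]
        px=cv2.projectPoints(P,cv2.Rodrigues(np.array(s['R']))[0],np.array(s['t']),np.array(s['camera_matrix']),None)[0][:,0].astype(int)
        for p in px: cv2.circle(im,tuple(map(int,p)),0,col,-1)
    out.append(im[130:340,120:420] if n=='scene' else im[110:340,240:440])
h=230;out=[cv2.resize(o,None,fx=1.5,fy=1.5) for o in out]; H=max(o.shape[0] for o in out)
cv2.imwrite('pics/chk.png',np.hstack([np.pad(o,((0,H-o.shape[0]),(0,0),(0,0))) for o in out]))
```

```text
(no output)
```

View pics/chk.png

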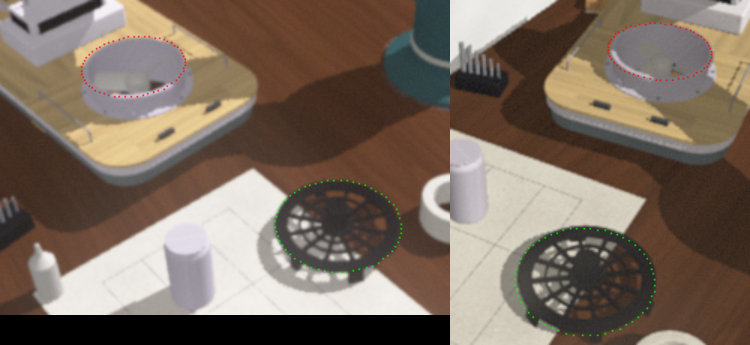

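Both projected rings lie on the duct and the guard. I'll lower the shut fingers into the blade gap at 144°.

Emit:
{"api": "move_arm", "payload": {"plan": [[0.085,0.1,0,0,0,0,1],[0,0,-0.18,0,0,0,1],[0,0,-0.18,0,0,0,1],[0,0,-0.18,0,0,0,1],[0,0,-0.18,0,0,0,1],[0,0,-0.1,0,0,0,1],[0,0,-0.1,0,0,0,1],[0,0,-0.1,0,0,0,1],[0,0,-0.08,0,0,0,1],[0,0,-0.08,0,0,0,1],[0,0,0,0,0,0,1]]}}

```text
time: 2.78
tcp_pos: [0.5469, -0.145, 0.0945]
tcp_rot: [-3.14, 0.004, 0.258]
wrist_force: [0.3, -0.5, -0.5]
width: -0.002
grasp_force: 0.0
```

Run:
```python
from h import *
import json
a0=np.radians(144); a=a0-np.radians(11)*np.arange(0,41)
p=np.c_[np.cos(a),np.sin(a)]*.050/.2; d=np.round(np.diff(np.round(p,3),axis=0),3)
print(json.dumps([[*r.tolist(),0,0,0,0,1] for r in d]))
```

```text
[[0.032, 0.036, 0, 0, 0, 0, 1], [0.038, 0.029, 0, 0, 0, 0, 1], [0.042, 0.021, 0, 0, 0, 0, 1], [0.047, 0.013, 0, 0, 0, 0, 1], [0.047, 0.004, 0, 0, 0, 0, 1], [0.048, -0.005, 0, 0, 0, 0, 1], [0.046, -0.015, 0, 0, 0, 0, 1], [0.042, -0.023, 0, 0, 0, 0, 1], [0.037, -0.03, 0, 0, 0, 0, 1], [0.03, -0.037, 0, 0, 0, 0, 1], [0.023, -0.042, 0, 0, 0, 0, 1], [0.015, -0.046, 0, 0, 0, 0, 1], [0.005, -0.048, 0, 0, 0, 0, 1], [-0.004, -0.047, 0, 0, 0, 0, 1], [-0.013, -0.047, 0, 0, 0, 0, 1], [-0.021, -0.042, 0, 0, 0, 0, 1], [-0.029, -0.038, 0, 0, 0, 0, 1], [-0.036, -0.032, 0, 0, 0, 0, 1], [-0.041, -0.025, 0, 0, 0, 0, 1], [-0.046, -0.016, 0, 0, 0, 0, 1], [-0.047, -0.007, 0, 0, 0, 0, 1], [-0.048, 0.002, 0, 0, 0, 0, 1], [-0.046, 0.012, 0, 0, 0, 0, 1], [-0.044, 0.019, 0, 0, 0, 0, 1], [-0.039, 0.028, 0, 0, 0, 0, 1], [-0.033, 0.035, 0, 0, 0, 0, 1], [-0.026, 0.041, 0, 0, 0, 0, 1], [-0.017, 0.044, 0, 0, 0, 0, 1], [-0.009, 0.047, 0, 0, 0, 0, 1], [0.0, 0.048, 0, 0, 0, 0, 1], [0.01, 0.047, 0, 0, 0, 0, 1], [0.018, 0.044, 0, 0, 0, 0, 1], [0.027, 0.04, 0, 0, 0, 0, 1], [0.033, 0.035, 0, 0, 0, 0, 1], [0.04, 0.027, 0, 0, 0, 0, 1], [0.044, 0.019, 0, 0, 0, 0, 1], [0.047, 0.01, 0, 0, 0, 0, 1], [0.047, 0.001, 0, 0, 0, 0, 1], [0.048, -0.008, 0, 0, 0, 0, 1], [0.045, -0.016, 0, 0, 0, 0, 1]]
```

Emit:
{"api": "move_arm", "payload": {"plan": [[0.03,0.025,0,0,0,0,1],[0.032,0.036,0,0,0,0,1],[0.038,0.029,0,0,0,0,1],[0.042,0.021,0,0,0,0,1],[0.047,0.013,0,0,0,0,1],[0.047,0.004,0,0,0,0,1],[0.048,-0.005,0,0,0,0,1],[0.046,-0.015,0,0,0,0,1],[0.042,-0.023,0,0,0,0,1],[0.037,-0.03,0,0,0,0,1],[0.03,-0.037,0,0,0,0,1],[0.023,-0.042,0,0,0,0,1]]}}

```text
time: 3.78
tcp_pos: [0.6421, -0.1497, 0.0972]
tcp_rot: [-3.141, -0.0, 0.259]
wrist_force: [-0.4, 0.1, 0.0]
width: 0.0
grasp_force: 0.7
```

Run:
```python
from h import *
o=arm.observe(); d=o['tcp_pos'][:2]-[.593,-.169]; print(np.hypot(*d),np.degrees(np.arctan2(d[1],d[0])),o['wrist_force'])
```

```text
0.05272588003944416 21.518010596727812 [-0.40617909  0.12545258  0.0337062 ]
```

Emit:
{"api": "move_arm", "payload": {"plan": [[0.015,-0.046,0,0,0,0,1],[0.005,-0.048,0,0,0,0,1],[-0.004,-0.047,0,0,0,0,1],[-0.013,-0.047,0,0,0,0,1],[-0.021,-0.042,0,0,0,0,1],[-0.029,-0.038,0,0,0,0,1],[-0.036,-0.032,0,0,0,0,1],[-0.041,-0.025,0,0,0,0,1],[-0.046,-0.016,0,0,0,0,1],[-0.047,-0.007,0,0,0,0,1],[-0.048,0.002,0,0,0,0,1],[-0.046,0.012,0,0,0,0,1]]}}

```text
time: 4.78
tcp_pos: [0.5783, -0.2155, 0.0975]
tcp_rot: [-3.142, -0.001, 0.259]
wrist_force: [2.4, 3.7, 1.6]
width: -0.0
grasp_force: 1.7
```

Run:
```python
from h import *
o=arm.observe(); d=o['tcp_pos'][:2]-[.593,-.169]; print(np.hypot(*d),np.degrees(np.arctan2(d[1],d[0])),o['wrist_force'])
```

```text
0.048825219985986636 -107.57504210667838 [2.44782643 3.74435087 1.6367511 ]
```

A 4 N inward push suggests a finger back is brushing the duct wall. I'll tighten the radius to 44 mm, raise slightly and continue.

Emit:
{"api": "move_arm", "payload": {"plan": [[0.008,0.025,0.02,0,0,0,1],[-0.038,0.017,0,0,0,0,1],[-0.034,0.024,0,0,0,0,1],[-0.029,0.031,0,0,0,0,1],[-0.023,0.036,0,0,0,0,1],[-0.015,0.039,0,0,0,0,1],[-0.008,0.041,0,0,0,0,1],[0,0.042,0,0,0,0,1],[0.009,0.041,0,0,0,0,1]]}}

```text
time: 5.53
tcp_pos: [0.553, -0.1557, 0.1013]
tcp_rot: [-3.142, 0.0, 0.259]
wrist_force: [-0.3, -1.8, 1.4]
width: 0.0
grasp_force: 0.7
```

Run:
```python
from h import *
o=arm.observe(); d=o['tcp_pos'][:2]-[.593,-.169]; print(np.hypot(*d),np.degrees(np.arctan2(d[1],d[0])),o['wrist_force'])
```

```text
0.04217241887056759 161.54879367624633 [-0.26469383 -1.79593356  1.38429283]
```

Emit:
{"api": "move_arm", "payload": {"plan": [[0.016,0.037,0,0,0,0,1],[0.023,0.033,0,0,0,0,1],[0.029,0.028,0,0,0,0,1],[0.034,0.022,0,0,0,0,1],[0.037,0.015,0,0,0,0,1],[0.04,0.008,0,0,0,0,1],[0.04,0,0,0,0,0,1],[0.04,-0.008,0,0,0,0,1],[0.037,-0.015,0,0,0,0,1],[0,0,0,0,0,0,1],[0,0,0,0,0,0,1]]}}

```text
time: 6.45
tcp_pos: [0.6126, -0.1329, 0.101]
tcp_rot: [-3.141, 0.0, 0.258]
wrist_force: [-0.5, -0.7, 0.4]
width: 0.002
grasp_force: 0.0
```

Run:
```python
from h import *
o=arm.observe(); d=o['tcp_pos'][:2]-[.593,-.169]; print(np.hypot(*d),np.degrees(np.arctan2(d[1],d[0])),o['wrist_force'])
s=snap('wrist');cv2.imwrite('pics/w2.png',s['image'])
```

```text
0.04109215354965324 61.57895683777114 [-0.54599617 -0.70309947  0.42197813]
```

View pics/w2.png

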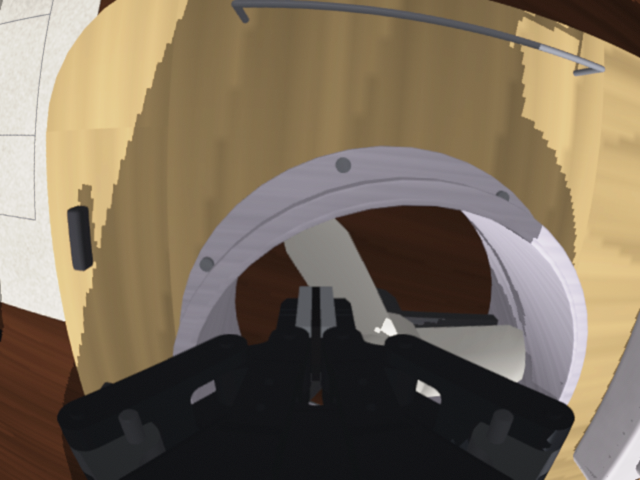

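The view shows the fan turned. The pushed blade lies at about (320,240), ahead of the finger, which by my reckoning means roughly 410° in total. I'll lift out and move to the guard.

Emit:
{"api": "move_arm", "payload": {"plan": [[0,0,0.15,0,0,0,1],[0,0,0.15,0,0,0,1],[0,0,0.15,0,0,0,1],[0,0,0.15,0,0,0,1],[0,0,0.15,0,0,0,1],[-0.09,0.16,0,0,0,0,-1],[-0.09,0.16,0,0,0,0,-1],[-0.09,0.16,0,0,0,0,-1],[-0.09,0.16,0,0,0,0,-1],[-0.09,0.16,0,0,0,0,-1],[-0.09,0.16,0,0,0,0,-1],[-0.09,0.16,0,0,0,0,-1],[-0.09,0.16,0,0,0,0,-1],[-0.09,0.16,0,0,0,0,-1],[-0.09,0.16,0,0,0,0,-1],[-0.09,0.16,0,0,0,0,-1],[-0.05,0.08,0,0,0,0,-1],[0,0,0,0,0,0,-1],[0,0,0,0,0,0,-1]]}}

```text
time: 8.08
tcp_pos: [0.4037, 0.2359, 0.2513]
tcp_rot: [3.141, -0.0, 0.261]
wrist_force: [-0.3, -1.2, -0.3]
width: 1.003
grasp_force: 0.0
```

Run:
```python
from h import *
import pickle
s=snap('wrist'); pickle.dump(s,open('w3.pkl','wb')); cv2.imwrite('pics/w3.png',s['image']); print(s['o']['tcp_pos'],s['o']['tcp_rot'],s['o']['time'])
```

```text
[0.40365425 0.23589203 0.25132292] [ 3.14130277e+00 -1.97828706e-04  2.60766519e-01] 8.0833
```

View pics/w3.png

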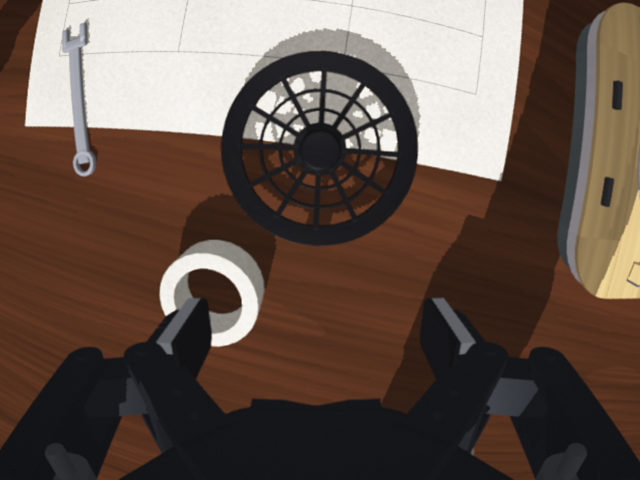

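The guard rim is centred at about (320,148) with the knob top at (319,147). The tape is at lower left, clear of the grasp.

Run:
```python
from h import *
import pickle
s=pickle.load(open('w3.pkl','rb')); im=s['image']
m=(im.max(2)<48).astype(np.uint8); b=np.zeros_like(m); b[40:260,210:430]=1
c=np.vstack(cv2.findContours(m*b,0,1)[0]); 
for z in (.032,.029):
    p=np.array([wz(s,u,v,z) for u,v in c[:,0]]); cc=p[:,:2].mean(0)
    h=cv2.convexHull(p[:,:2].astype(np.float32))[:,0]; print(circ(np.c_[h,h[:,0]]))
print(wz(s,319.5,147.5,.068), wz(s,320,148,.032))
```

```text
(array([0.46126369, 0.24806574, 0.09689766]), np.float64(0.0031022034626085513))
(array([0.46118105, 0.24800962, 0.09769732]), np.float64(0.003127276602925474))
[0.46374877 0.24892056 0.068     ] [0.46253975 0.24769505 0.032     ]
```

Emit:
{"api": "move_arm", "payload": {"plan": [[0.15,0.03,0,0,0,0,-1],[0.15,0.03,0,0,0,0,-1],[0,0,-0.15,0,0,0,-1],[0,0,-0.15,0,0,0,-1],[0,0,-0.15,0,0,0,-1],[0,0,-0.15,0,0,0,-1],[0,0,-0.15,0,0,0,-1],[0,0,-0.15,0,0,0,-1],[0,0,-0.09,0,0,0,-1],[0,0,-0.08,0,0,0,-1],[0,0,0,0,0,0,-1]]}}

```text
time: 9.05
tcp_pos: [0.4635, 0.2453, 0.0344]
tcp_rot: [3.14, 0.004, 0.257]
wrist_force: [-0.4, -0.2, 0.4]
width: 0.997
grasp_force: 0.0
```

Emit:
{"api": "move_arm", "payload": {"plan": [[0,0.01,0,0,0,0,-1],[0,0,0,0,0,0,0],[0,0,0,0,0,0,0.3],[0,0,0,0,0,0,1],[0,0,0,0,0,0,1],[0,0,0,0,0,0,1],[0,0,0,0,0,0,1],[0,0,0,0,0,0,1]], "grip_force": 90}}

```text
time: 9.72
tcp_pos: [0.4648, 0.2495, 0.0383]
tcp_rot: [3.141, -0.001, 0.259]
wrist_force: [-3.3, -3.1, 15.0]
width: 0.4
grasp_force: 88.1
```

Emit:
{"api": "move_arm", "payload": {"plan": [[0,0,0.05,0,0,0,1],[0,0,0.1,0,0,0,1],[0,0,0.17,0,0,0,1],[0,0,0.17,0,0,0,1],[0,0,0.17,0,0,0,1],[0,0,0.17,0,0,0,1],[0,0,0.17,0,0,0,1],[0,0,0,0,0,0,1],[0,0,0,0,0,0,1]]}}

```text
time: 10.47
tcp_pos: [0.4649, 0.2497, 0.2393]
tcp_rot: [-3.142, -0.004, 0.259]
wrist_force: [-0.3, -0.3, -2.1]
width: 0.396
grasp_force: 89.6
```

Run:
```python
from h import *
import pickle
s=snap('wrist'); pickle.dump(s,open('w4.pkl','wb')); print(s['o']['tcp_pos'],s['o']['tcp_rot'],s['o']['time'],s['o']['wrist_force'])
a=s['image']; b=snap('side'); pickle.dump(b,open('side4.pkl','wb'));
cv2.imwrite('pics/w4.png',cv2.resize(np.hstack([a,b['image'][:,200:520]]),(800,400)))
```

```text
[0.46490901 0.24969253 0.23933263] [-3.14151402 -0.00368602  0.25867219] 10.4667 [-0.33091726 -0.25169274 -2.06092551]
```

View pics/w4.png

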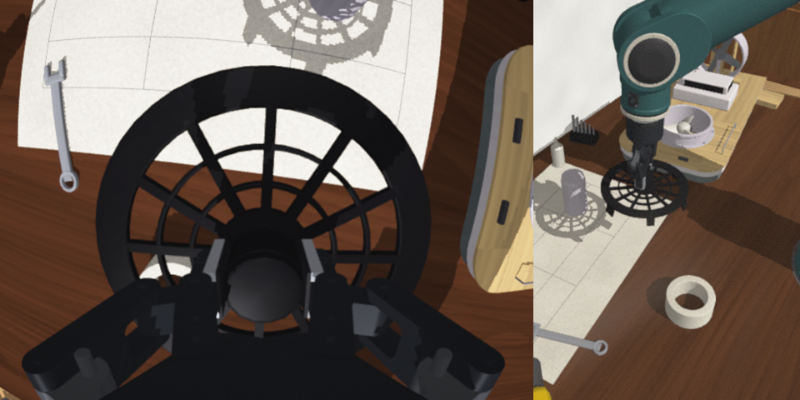

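The guard is held level in both views. I'll fit the visible rim arc to get the guard's offset from the TCP.

```bash
cat > rim.py <<'E'
from h import *
def rim(s,dz=-.0063,a0=185,a1=355):
    im=s['image'].max(2); c=np.array([317,275.]); P=[]; z=s['o']['tcp_pos'][2]+dz
    for a in np.radians(np.arange(a0,a1,3)):
        d=np.array([np.cos(a),np.sin(a)])
        for r in np.arange(245,150,-.5):
            u,v=c+r*d; u2,v2=c+(r-5)*d
            if 0<=u<639 and 0<=v<479 and im[int(v),int(u)]<45 and im[int(v2),int(u2)]<45: P.append(wz(s,u,v,z)); break
    P=np.array(P); f=lambda q:np.hypot(P[:,0]-q[0],P[:,1]-q[1])-.098
    g=least_squares(f,s['o']['tcp_pos'][:2],loss='soft_l1',f_scale=.001)
    x,r=circ(P); R=Ro.from_euler('xyz',s['o']['tcp_rot']).as_matrix()
    print('n',len(P),'fixedR',g.x,np.abs(g.fun).mean(),'free',x,r)
    off=np.r_[g.x,z]-s['o']['tcp_pos']; print('world off',off,'tool off',R.T@off)
    return g.x
E
python3 - <<'E'
from rim import *
import pickle
s=pickle.load(open('w4.pkl','rb')); rim(s)
E
```

```text
n 57 fixedR [0.46069272 0.24878234] 0.00022883407667509623 free [0.46102698 0.24888767 0.09770993] 0.0002128635010043803
world off [-0.00421629 -0.00091019 -0.0063    ] tool off [-0.00433203 -0.00019811  0.00628409]
```

Emit:
{"api": "move_arm", "payload": {"plan": [[0.025,-0.08,0,0,0,0,1],[0.055,-0.17,0,0,0,0,1],[0.055,-0.17,0,0,0,0,1],[0.055,-0.17,0,0,0,0,1],[0.055,-0.17,0,0,0,0,1],[0.055,-0.17,0,0,0,0,1],[0.055,-0.17,0,0,0,0,1],[0.055,-0.17,0,0,0,0,1],[0.055,-0.17,0,0,0,0,1],[0.055,-0.17,0,0,0,0,1],[0.055,-0.17,0,0,0,0,1],[0.055,-0.17,0,0,0,0,1],[0.025,-0.14,0,0,0,0,1],[0,0,0,0,0,0,1],[0,0,0,0,0,0,1]]}}

```text
time: 11.82
tcp_pos: [0.5946, -0.1701, 0.2352]
tcp_rot: [-3.14, 0.003, 0.256]
wrist_force: [0.3, 0.9, -0.8]
width: 0.396
grasp_force: 89.8
```

Run:
```python
from rim import *
import pickle
s=snap('wrist'); rim(s); pickle.dump(s,open('w5.pkl','wb')); b=snap('side'); c=snap('scene'); pickle.dump((b,c),open('bc5.pkl','wb'))
# through scene and side: guard rim ring overlay on predicted and duct ring
out=[]
for q in (c,b):
    im=q['image'].copy(); a=np.linspace(0,6.283,90); o=s['o']['tcp_pos']
    for ctr,r,z,col in [((.593,-.169),.088,.135,(0,0,255)),((o[0]-.0035,o[1]-.001),.098,o[2]-.0063,(0,255,0))]:
        P=np.c_[ctr[0]+r*np.cos(a),ctr[1]+r*np.sin(a),0*a+z]
        px=cv2.projectPoints(P,cv2.Rodrigues(np.array(q['R']))[0],np.array(q['t']),np.array(q['camera_matrix']),None)[0][:,0]
        if col[1]: print(px[:,0].min(),px[:,0].max(),px[:,1].min(),px[:,1].max())
        ctr2=px.mean(0)
        for p in px: cv2.circle(im,tuple(int(round(v)) for v in p),0,col,-1)
    u,v=map(int,ctr2); out.append(cv2.resize(im[v-60:v+80,u-65:u+65],None,fx=3,fy=3,interpolation=0))
cv2.imwrite('pics/chk5.png',np.hstack(out)); print(s['o']['tcp_pos'],s['o']['tcp_rot'])
```

```text
n 57 fixedR [ 0.59017883 -0.1706807 ] 0.0003769243964806485 free [ 0.59181143 -0.17024355  0.096595  ] 0.00017178645698181426
world off [-0.00441819 -0.00060364 -0.0063    ] tool off [-0.00441018 -0.0005254   0.00631261]
164.13312529814422 244.4692679948929 121.17922601475965 164.89184672879455
344.0169650066147 424.5321102591696 91.57084260057482 131.9935754811358
[ 0.59459702 -0.17007706  0.235228  ] [-3.13988074e+00  2.64787196e-03  2.56321348e-01]
```

View pics/chk5.png

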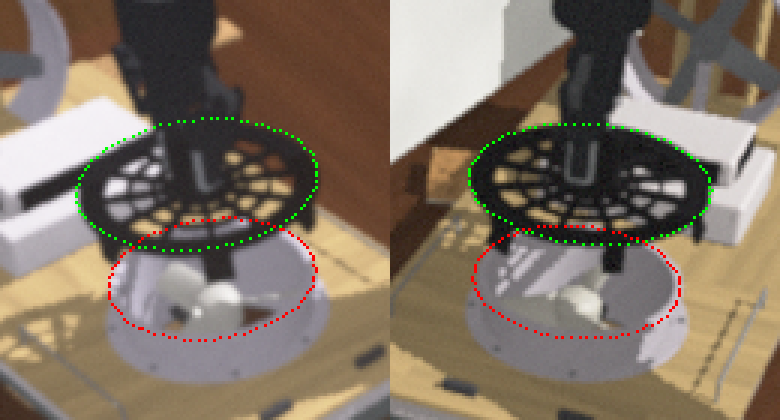

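Both rings match the grille and the lip. I'll nudge by 2 mm and descend until the legs straddle the lip, just above barb contact.

Emit:
{"api": "move_arm", "payload": {"plan": [[0.01,0.01,-0.05,0,0,0,1],[0,0,-0.08,0,0,0,1],[0,0,-0.08,0,0,0,1],[0,0,-0.04,0,0,0,1],[0,0,-0.02,0,0,0,1],[0,0,-0.02,0,0,0,1],[0,0,-0.02,0,0,0,1],[0,0,-0.02,0,0,0,1],[0,0,0,0,0,0,1],[0,0,0,0,0,0,1]]}}

```text
time: 12.8
tcp_pos: [0.5974, -0.1666, 0.1714]
tcp_rot: [3.142, -0.0, 0.259]
wrist_force: [0.4, -0.5, -2.0]
width: 0.397
grasp_force: 89.8
```

Emit:
{"api": "move_arm", "payload": {"plan": [[-0.005,-0.007,0,0,0,0,1],[0,0,-0.015,0,0,0,1],[0,0,-0.015,0,0,0,1],[0,0,0,0,0,0,1],[0,0,0,0,0,0,1]]}}

```text
time: 13.22
tcp_pos: [0.5962, -0.168, 0.1651]
tcp_rot: [-3.141, 0.0, 0.259]
wrist_force: [-0.2, -0.1, -1.4]
width: 0.398
grasp_force: 89.5
```

Emit:
{"api": "move_arm", "payload": {"plan": [[0,0,-0.01,0,0,0,1],[0,0,-0.01,0,0,0,1],[0,0,-0.01,0,0,0,1],[0,0,-0.01,0,0,0,1],[0,0,0,0,0,0,1],[0,0,0,0,0,0,1]], "grip_force": 120}}

```text
time: 13.72
tcp_pos: [0.5964, -0.1682, 0.1572]
tcp_rot: [3.141, -0.0, 0.259]
wrist_force: [1.4, -2.1, -0.3]
width: 0.391
grasp_force: 119.7
```

Emit:
{"api": "move_arm", "payload": {"plan": [[0,0,-0.01,0,0,0,1],[0,0,-0.01,0,0,0,1],[0,0,-0.01,0,0,0,1],[0,0,0,0,0,0,1],[0,0,0,0,0,0,1]]}}

```text
time: 14.13
tcp_pos: [0.5959, -0.1681, 0.1507]
tcp_rot: [-3.141, 0.001, 0.259]
wrist_force: [-1.4, -3.3, -4.3]
width: 0.388
grasp_force: 119.6
```

Emit:
{"api": "move_arm", "payload": {"plan": [[0,0,-0.01,0,0,0,1],[0,0,-0.01,0,0,0,1],[0,0,0,0,0,0,1],[0,0,0,0,0,0,1]]}}

```text
time: 14.47
tcp_pos: [0.5965, -0.1676, 0.1475]
tcp_rot: [-3.141, -0.0, 0.259]
wrist_force: [-3.4, -1.4, 4.6]
width: 0.394
grasp_force: 120.9
```

Run:
```python
from rim import *
s=snap('wrist'); rim(s); o=arm.observe(); print(o['wrist_force'],o['torque'],o['tcp_pos'],o['tcp_rot'])
```

```text
n 57 fixedR [ 0.59213508 -0.16838562] 0.0003385449590724972 free [ 0.59370866 -0.16792645  0.09664605] 0.00013524285514286035
world off [-0.00434211 -0.00074375 -0.0063    ] tool off [-0.00438959 -0.00039162  0.00629882]
[-3.28594716  0.54099396  5.40779435] [-0.14775974  0.60927335 -0.05590515] [ 0.59647404 -0.16763776  0.14750548] [-3.14138925e+00 -2.90178655e-04  2.58945880e-01]
```

Emit:
{"api": "move_arm", "payload": {"plan": [[0,0,-0.008,0,0,0,1],[0,0,0,0,0,0,1],[0,0,0,0,0,0,1]]}}

```text
time: 14.77
tcp_pos: [0.5965, -0.1677, 0.1474]
tcp_rot: [3.141, -0.0, 0.259]
wrist_force: [-13.8, 2.4, 28.0]
width: 0.389
grasp_force: 123.7
```

The TCP stopped at 0.1474 m with 28 N of force, which matches the expected seated height. I'll unload and release, then retreat for a look.

Emit:
{"api": "move_arm", "payload": {"plan": [[0,0,0.008,0,0,0,1],[0,0,0,0,0,0,1],[0,0,0,0,0,0,0],[0,0,0,0,0,0,-1],[0,0,0,0,0,0,-1],[0,0,0,0,0,0,-1],[0,0,0,0,0,0,-1],[0,0,0,0,0,0,-1],[0,0,0.1,0,0,0,-1],[0,0,0.15,0,0,0,-1],[0,0,0.15,0,0,0,-1],[0,0,0.15,0,0,0,-1],[-0.12,-0.03,0.15,0,0,0,-1],[-0.15,-0.04,0.15,0,0,0,-1],[-0.12,-0.03,0.15,0,0,0,-1],[0,0,0,0,0,0,-1],[0,0,0,0,0,0,-1]]}}

```text
time: 16.18
tcp_pos: [0.5191, -0.1884, 0.3483]
tcp_rot: [3.139, -0.002, 0.257]
wrist_force: [0.9, 0.9, -1.2]
width: 0.995
grasp_force: 0.0
```

Run:
```python
from h import *
s=snap('wrist'); q=snap('scene'); b=snap('side'); o=s['o']; print(o['tcp_pos'],o['width'])
out=[]
for k in (q,b):
    im=k['image'].copy(); a=np.linspace(0,6.283,90)
    P=np.c_[.593+.098*np.cos(a),-.169+.098*np.sin(a),0*a+.141]
    px=cv2.projectPoints(P,cv2.Rodrigues(np.array(k['R']))[0],np.array(k['t']),np.array(k['camera_matrix']),None)[0][:,0]
    u,v=map(int,px.mean(0))
    for p in px[::2]: cv2.circle(im,tuple(int(round(t)) for t in p),0,(0,255,0),-1)
    out.append(cv2.resize(im[v-45:v+55,u-60:u+60],(396,330),interpolation=0))
w=cv2.resize(s['image'][20:290,150:530],(792,270*792//380//2*2))[:270*2]
cv2.imwrite('pics/fin.png',np.vstack([np.hstack(out),cv2.resize(s['image'][0:270,:],(640,270))[:, :640] if 0 else np.pad(s['image'][0:268,:],((0,0),(0,152),(0,0)))]))
```

```text
[ 0.51910884 -0.18840685  0.34827777] 0.9951744842686768
```

View pics/fin.png

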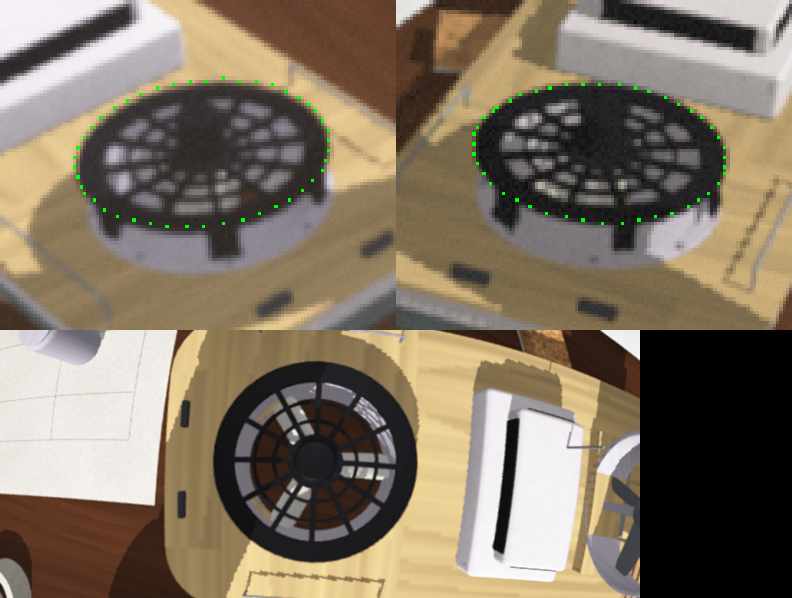

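The grille coincides with the seated, level ring in both views, and the arm is clear.

```bash
python3 -c "
from station import arm
print(arm.finish_job())"
```

```text
the job is handed in; nothing more can be done
None
```

The job is handed in, verdict not shown: I turned the fan about 410° clockwise by my reckoning and pressed the guard home at 28 N; it looks flat and centred, but I inferred the tab snaps from force and height.

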